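# Lean the grey reference card on the photo easel

## Task

For the seedling photographs, take the taller of the two grey reference cards out of the white two-bay rack and lean it on the empty metal easel: its foot down on the ledge and in the corner, its back flat against the sloped backstop, the same way up as it stands now, patches facing outwards, and centred. Keep hold of it until it is resting there, do not drop it in, then let go. Leave the shorter card and everything else on the bench where they are.

Things in the scene. Friction and masses are not known exactly. Their poses are not given: they have to be found in the camera images.
- card_mid (a point): centre of the taller card: a flat, rigid grey plastic plate 90 mm wide, 140 mm high, 8 mm thick, about 130 g, with a row of four white-to-black patches low on its front face. Axes: x is the outward normal of the patch face, y across its width, z up along its height from foot to top edge. At the start it leans in one of the rack's two bays (which one varies)
- card_foot (a point): centre of the taller card's bottom edge face (70 mm below its centre along its z); same axes
- card_ahead (a point): a point in the air 50 mm out from the taller card's centre along its x, on the patch side: it tells which way the patches face
- short_mid (a point): centre of the shorter card (72 mm wide, 105 mm high, 8 mm thick, white disc on its face), which leans in the rack's other bay and stays there; same axes as the taller card
- rack: fixed white rack, two bays side by side, 235 mm wide, 130 mm deep, 118 mm high. Origin on the bench below the corner of ledge and backstop, mid width; x level, the way the cards face, y along its width, z up. Bay centres at y = +-57.5 mm. Its backstop leans 22 degrees from vertical towards -x (the robot) and covers a card's back for 78 mm from the foot; above that both faces are free
- easel: fixed metal easel, 130 mm wide, 130 mm deep, 114 mm high; origin on the bench, 45 mm below point easel_seat, same axes. Its struts and base reach 90 mm in -x and 40 mm in +x. Nothing on it stands higher than the top of its backstop
- easel_seat (a point): middle of the easel's inside corner, where ledge meets sloped backstop, 45 mm above the bench. Axes: x level, the way a leaning card faces; y level, along the width; z vertical. The flat backstop rises 78 mm along its slope, 30 degrees from vertical towards -x: upward direction (-0.5, 0, 0.866). The ledge is square to it, 21 mm deep, rising towards the front, with a lip 8 mm high
- pot: black plant pot with a seedling, 76 mm wide, about 125 mm high; origin centre of its underside. A bystander
- tube_rack: green rack 70 x 130 mm with capped tubes, 94 mm high; origin centre of its underside. A bystander
- cap_a: loose pink tube cap, 26 mm wide, 13 mm high; origin centre of its underside. A bystander
- cap_b: another such cap. A bystander
- spray_bottle: white spray bottle, 76 mm wide, 205 mm high; origin centre of its underside. A bystander
- tip_box: pipette tip box 88 x 123 mm, 77 mm high; origin centre of its underside. A bystander
Things that resemble listed ones, but are neither listed nor needed, are in the scene too. What is shaped like the part that bears card_mid but blue is not meant. What is shaped like the easel but red is not meant.

How it is judged:
By the outcome, as a careful person would: the job done as asked, in the order asked, and still so for the second after the job is handed in, with the robot touching nothing.
It also fails if it takes over 38 s, if anything falls off the work surface, if the arm or the gripper's body presses on something with over 40 N, if the wrist force passes 120 N, or if a joint passes its speed limit or range.

## Robot

A 6-joint arm with a two-finger parallel gripper is mounted at the origin on the work surface. World frame = base frame: x ahead of the robot, y to its left, z up, the work surface at z = 0. Lengths are in m, angles in degrees, forces in N, time in s.
With the tool pointing down it reaches from about 0.25 to 0.725 m from the base axis. Payload 9.7 kg.
Tool frame: the origin (TCP) lies at the very end of the fingers, on their centre line; the grasp point (between the pads) lies 19 mm behind it; z points along the fingers, y is the line along which they close (so a half turn about z gives the same grasp; the last joint's range is limited). The gripper opens to 85 mm and grips with 20 to 120 N. Pads are 22 mm wide; open, the fingers measure 114 mm over their backs; the gripper's body (76 mm by 85 mm) begins 54 mm behind the grasp point. The pads swing forward as they close: fully open they stand 13 mm farther back than shut.
Start: joints at [64.343, 4.979, 10.078, 95.1, 0, 90], TCP at [0.238, 0.496, 0.231] pointing down, gripper open.
Joint ranges: [-179.16, 179.16], [-48.56, 103.87], [-65.8, 70.77], [-126.05, 130.52], [-82.76, 87.17], [-180, 180]. Speed limits (degrees/s): [127.2, 127.2, 147.25, 180, 180, 180].

## Interface

Orientations are given as [roll, pitch, yaw] about the fixed x, y, z axes, in that order (R = Rz(yaw) Ry(pitch) Rx(roll)).
In Python, from workcell import telemetry, optics, workorder gives the robot as it stands.
- The arm moves only by the shell command python3 -m handwheel 'ROWS' [FORCE]. ROWS is JSON, a list of rows, each an object of numbers: "tx", "ty", "tz": the shift along the tool's x, y, z in m; "ax", "ay", "az": the turn, a rotation vector about the tool's x, y, z in degrees; "jaw": the gripper command: -1 is shut, 1 is fully open, values between are in proportion. A call has exactly 10 rows; each row shifts and turns the commanded pose from where the row before left it, along the tool's axes as they then stand; what a row does not reach is not made up. A row lasts 1/8 s, in which the tool goes at most 62.5 mm and 10.7 degrees, less where a joint would pass 70% of its speed; a pose out of reach is approached as far as the arm can. A call is refused whole if a number of a shift passes 0.0625 or a number of a turn 10.7, either way. A call with a gripper value outside its range is refused whole. The fingers move at their own pace and stop on an object; FORCE is the grip in N (left out, the last holds). Time passes only in rows, so rows that do not move let the fingers close, or fill a call up. It gives the time, the measured TCP pose, the force, the opening and the grip force at its end, in the units of the state.
- telemetry.get_obs(): the state, without advancing time (a new reading comes with each control period).
- optics.camera(name): name is "scene" or "top" or "wrist"; returns a dict with "color" (420x560x3 uint8, red, green, blue), "K" (3x3 intrinsics, pixels), "extrinsics" (4x4, takes a point from camera to world coordinates); the wrist camera has in their place "mount" (4x4, takes a point from camera to tool coordinates, whose origin is the TCP and whose axes are the flange's). Camera axes: x right, y down, z forward; pixel columns grow to the right and rows downward; lengths in m; the calibration is good to about 2 mm. A picture is of the moment at which its call begins: read the wrist's pose just before it. There is no depth.
- workorder.job_done(): hands the job in; it is judged then, once.
The state is a dict: "time": time; "q": joint angles; "qd": joint speeds; "joint_efforts": joint torques, N m; "ee_pos": TCP position; "tcp_rot": TCP orientation; "wrist_force": force on the tool from outside, world axes, zero at the start; "torque": the same for the moment, N m; "opening": finger opening in m; "grasp_force": force on a finger pad.
Only numpy, scipy, OpenCV 4.12 (cv2) and the standard library are available. Lean on these libraries where they do the work, as an engineer would, in place of code of your own. Each camera call takes 0.05 s, during which the arm holds its last target. There are 200 camera calls.

## Working session

There is one attempt and no reset: what is moved stays moved. The work goes in short steps, Python scripts to look and compute and a shell command to move; the robot and the scene stay as the last step left them, time stands still between calls to the robot, and variables do not carry over. Pictures are saved under pics/ and viewed, at most 12 in all, crops included, and the job is handed in when it is done.

```bash
mkdir -p pics; ls; python3 - <<'E'
from workcell import telemetry, optics
import cv2, numpy as np
print(telemetry.get_obs())
for n in ("scene","top"):
    c=optics.camera(n); cv2.imwrite(f"pics/{n}0.png",c["color"][:,:,::-1])
    print(n,c["K"].tolist(),np.round(c["extrinsics"],4).tolist())
c=optics.camera("wrist"); print(c["K"].tolist(),np.round(c["mount"],4).tolist())
E
```

```text
pics
{'time': 0.0, 'q': array([6.43414347e+01, 5.00804820e+00, 1.00344846e+01, 9.51001017e+01,
       1.24678040e-03, 9.00001521e+01]), 'qd': array([ 0.0979563 ,  0.08268284, -0.03495221,  0.01108941,  0.02384009,
       -0.00217107]), 'joint_efforts': array([ 7.87475929e-04, -5.20386314e+01,  4.64805400e+01,  1.62004289e-02,
        1.27862822e-04,  8.26559216e-06]), 'ee_pos': array([0.2380458 , 0.49555372, 0.23061263]), 'tcp_rot': array([-1.79926335e+02, -1.24658378e-03,  1.54341281e+02]), 'wrist_force': array([ 0.75593381, -0.40944231,  0.22906942]), 'torque': array([-0.1236209 , -0.01004963, -0.00086958]), 'grasp_force': 0.0, 'opening': 0.08532339536290119}
scene [[487.7034312716006, 0.0, 276.43241911324753], [0.0, 487.7034312716006, 205.013010187585], [0.0, 0.0, 1.0]] [[0.2978, 0.813, -0.5003, 1.3248], [0.9545, -0.2467, 0.1672, -0.2382], [0.0125, -0.5274, -0.8495, 1.3539], [0.0, 0.0, 0.0, 1.0]]
top [[441.67399525764733, 0.0, 282.8145201705985], [0.0, 441.67399525764733, 212.27534100015998], [0.0, 0.0, 1.0]] [[0.0582, -0.9759, 0.2103, 0.3247], [-0.9983, -0.0568, 0.0125, 0.004], [-0.0002, -0.2107, -0.9776, 1.1635], [0.0, 0.0, 0.0, 1.0]]
[[321.57305235604184, 0.0, 278.356073493426], [0.0, 321.57305235604184, 207.3602801669317], [0.0, 0.0, 1.0]] [[-0.0004, -0.9518, -0.3067, 0.0797], [1.0, -0.0003, -0.0006, 0.0002], [0.0005, -0.3067, 0.9518, -0.143], [0.0, 0.0, 0.0, 1.0]]
```

View pics/scene0.png

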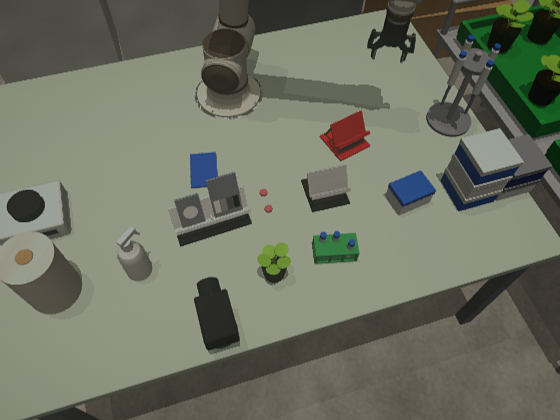

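View pics/top0.png

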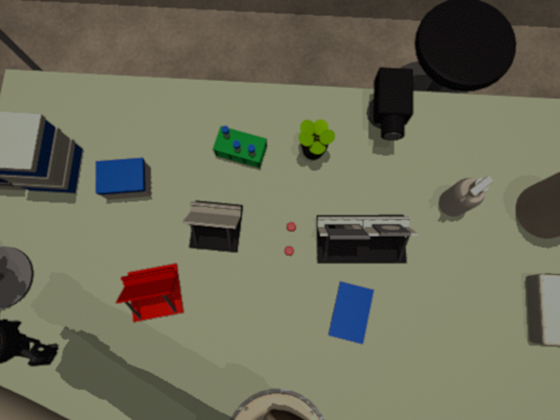

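The scene view shows these candidates:
- Grey taller card with patches, about (224,190), in the rack's right bay.
- Shorter card with a disc, (190,210). Not wanted.
- Blue plate lying flat, (203,170). A decoy.
- Metal easel, (327,185).
- Red easel, (345,135). A decoy.

I choose the card at (224,190) and the easel at (327,185), and check both in a close crop.

```bash
python3 - <<'E'
import cv2
a=cv2.imread("pics/scene0.png")[150:245,160:360]; b=cv2.imread("pics/top0.png")[190:270,180:420]
cv2.imwrite("pics/cropS.png",cv2.resize(a,None,fx=4,fy=4,interpolation=cv2.INTER_CUBIC))
cv2.imwrite("pics/cropT.png",cv2.resize(b,None,fx=3.3333,fy=3.3333,interpolation=cv2.INTER_CUBIC))
E
```

```text
(no output)
```

View pics/cropS.png

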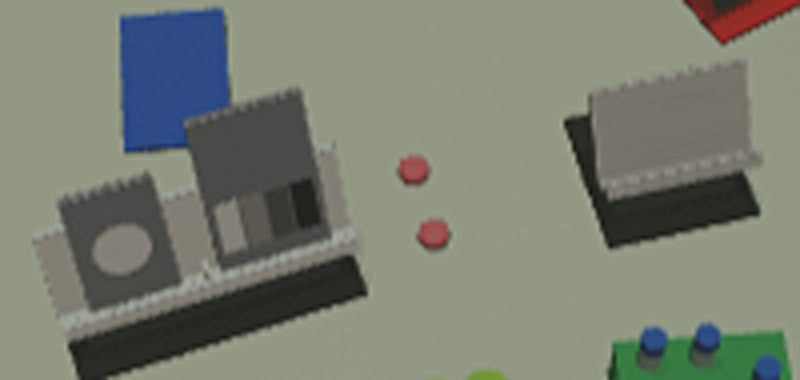

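View pics/cropT.png

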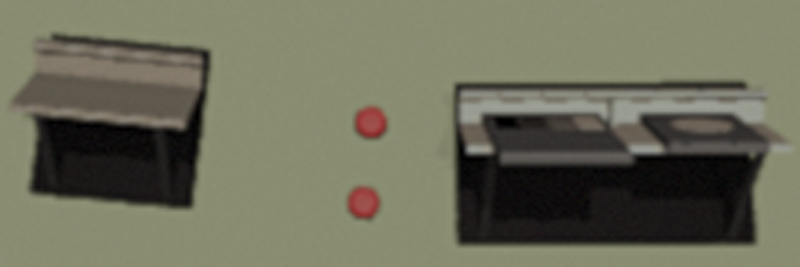

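The crops confirm it. The taller grey card with four patches sits in the rack bay nearer the caps, patches facing +x and leaning back towards the robot. The light metal easel is empty. Next I cast rays and triangulate.

```bash
cat > h.py <<'E'
import numpy as np, json, os
from scipy.spatial.transform import Rotation as Ro
K={"scene":(487.7034,276.4324,205.0130),"top":(441.674,282.8145,212.2753),"wrist":(321.573,278.356,207.360)}
def ray(name,uv,E):
    f,cx,cy=K[name]; d=E[:3,:3]@np.array([(uv[0]-cx)/f,(uv[1]-cy)/f,1]); return E[:3,3],d/np.linalg.norm(d)
def onz(o,d,z): return o+d*(z-o[2])/d[2]
def tri(*rs):
    A=0;b=0
    for o,d in rs: P=np.eye(3)-np.outer(d,d); A=A+P; b=b+P@o
    p=np.linalg.solve(A,b); return p, [round(1000*np.linalg.norm((np.eye(3)-np.outer(d,d))@(p-o)),1) for o,d in rs]
E
python3 - <<'E'
from h import *
from workcell import optics
ES={n:optics.camera(n)["extrinsics"] for n in("scene","top")}
S=lambda x,y: ray("scene",(160+(x+.5)/4-.5,150+(y+.5)/4-.5),ES["scene"])
T=lambda x,y: ray("top",(180+(x+.5)/3.333-.5,190+(y+.5)/3.333-.5),ES["top"])
np.set_printoptions(precision=4,suppress=True)
p=lambda *a:print(*a)
p("easel base top",*[onz(*T(*q),0.004) for q in[(52,35),(209,50),(192,207),(32,192)]])
p("easel base scene",*[onz(*S(*q),0.004) for q in[(610,247),(758,213),(567,122)]])
p("backstop top L/R",tri(T(12,107),S(745,62)),tri(T(187,128),S(590,92)))
p("rack base top",*[onz(*T(*q),0.004) for q in[(458,85),(745,85),(755,243),(458,243)]])
p("rack base scene",*[onz(*S(*q),0.004) for q in[(365,293),(85,380)]])
p("card top front corners",tri(T(500,152),S(300,92)),tri(T(632,152),S(185,122)))
p("card top back",tri(T(502,163),S(298,88)))
p("caps",tri(T(370,122),S(433,234)),tri(T(364,202),S(413,168)))
E
```

```text
easel base top [0.5938 0.2569 0.004 ] [0.5888 0.1289 0.004 ] [0.4609 0.1324 0.004 ] [0.4654 0.2599 0.004 ]
easel base scene [0.5865 0.1308 0.004 ] [0.5911 0.2578 0.004 ] [0.4601 0.1373 0.004 ]
backstop top L/R (array([0.5142, 0.2595, 0.1102]), [np.float64(2.0), np.float64(2.0)]) (array([0.5062, 0.1315, 0.1106]), [np.float64(2.6), np.float64(2.6)])
rack base top [ 0.5716 -0.0733  0.004 ] [ 0.585  -0.3039  0.004 ] [ 0.4583 -0.3118  0.004 ] [ 0.4448 -0.0787  0.004 ]
rack base scene [ 0.5701 -0.0703  0.004 ] [ 0.5817 -0.2983  0.004 ]
card top front corners (array([ 0.4897, -0.0918,  0.1793]), [np.float64(0.2), np.float64(0.2)]) (array([ 0.4943, -0.1796,  0.1835]), [np.float64(0.7), np.float64(0.7)])
card top back (array([ 0.483 , -0.0928,  0.1759]), [np.float64(1.2), np.float64(1.2)])
caps (array([ 0.5363, -0.0039,  0.0096]), [np.float64(0.4), np.float64(0.4)]) (array([ 0.4719, -0.0022,  0.0122]), [np.float64(0.9), np.float64(0.9)])
```

```bash
cat >> h.py <<'E'
from scipy.linalg import logm, expm
def Tm(R,p): T=np.eye(4);T[:3,:3]=R;T[:3,3]=p;return T
def cur():
    from workcell import telemetry
    o=telemetry.get_obs(); return Tm(Ro.from_euler('xyz',o["tcp_rot"],degrees=True).as_matrix(),o["ee_pos"]),o
def cardR(yaw,lean):  # card axes: x normal,y width,z up
    return Ro.from_euler('z',yaw,degrees=True).as_matrix()@Ro.from_euler('y',-lean,degrees=True).as_matrix()
def toolR(C): return np.column_stack([C[:,1],C[:,0],-C[:,2]])
def plan(G,n):
    T,o=cur(); M=expm(np.real(logm(np.linalg.inv(T)@G))/n)
    print("row: t",np.round(M[:3,3],4),"a",np.round(Ro.from_matrix(M[:3,:3]).as_rotvec(degrees=True),2),"n",n)
    P=[(T@np.linalg.matrix_power(M,k))[:3,3] for k in range(1,n+1)]; print("path",np.round(P[n//2-1:],3).tolist() if n>1 else "")
E
python3 - <<'E'
from h import *
C=cardR(3,22); mid=np.array([.5145,-.136,.115])
plan(Tm(toolR(C),mid+C[:,2]*.138),10)
plan(Tm(toolR(C),mid+C[:,2]*.138),16)
E
```

```text
row: t [-0.0674 -0.0209 -0.0025] a [-1.99 -1.18  6.06] n 10
path [[0.437, 0.209, 0.245], [0.457, 0.142, 0.248], [0.47, 0.072, 0.249], [0.475, 0.002, 0.248], [0.472, -0.069, 0.246], [0.463, -0.139, 0.243]]
row: t [-0.0424 -0.0122 -0.0015] a [-1.24 -0.73  3.79] n 16
path [[0.437, 0.209, 0.245], [0.45, 0.167, 0.247], [0.461, 0.124, 0.248], [0.468, 0.081, 0.248], [0.473, 0.037, 0.249], [0.475, -0.007, 0.248], [0.474, -0.051, 0.247], [0.47, -0.095, 0.245], [0.463, -0.139, 0.243]]
```

```bash
R='{"tx":-0.0565,"ty":-0.0168,"tz":-0.002,"ax":-1.66,"ay":-0.98,"az":5.05,"jaw":1}'; python3 -m handwheel '[{"tx":-0.0565,"ty":-0.0168,"tz":-0.002,"ax":-1.66,"ay":-0.98,"az":5.05,"jaw":1},{"tx":-0.0565,"ty":-0.0168,"tz":-0.002,"ax":-1.66,"ay":-0.98,"az":5.05,"jaw":1},{"tx":-0.0565,"ty":-0.0168,"tz":-0.002,"ax":-1.66,"ay":-0.98,"az":5.05,"jaw":1},{"tx":-0.0565,"ty":-0.0168,"tz":-0.002,"ax":-1.66,"ay":-0.98,"az":5.05,"jaw":1},{"tx":-0.0565,"ty":-0.0168,"tz":-0.002,"ax":-1.66,"ay":-0.98,"az":5.05,"jaw":1},{"tx":-0.0565,"ty":-0.0168,"tz":-0.002,"ax":-1.66,"ay":-0.98,"az":5.05,"jaw":1},{"tx":-0.0565,"ty":-0.0168,"tz":-0.002,"ax":-1.66,"ay":-0.98,"az":5.05,"jaw":1},{"tx":-0.0565,"ty":-0.0168,"tz":-0.002,"ax":-1.66,"ay":-0.98,"az":5.05,"jaw":1},{"tx":-0.0565,"ty":-0.0168,"tz":-0.002,"ax":-1.66,"ay":-0.98,"az":5.05,"jaw":1},{"tx":-0.0565,"ty":-0.0168,"tz":-0.002,"ax":-1.66,"ay":-0.98,"az":5.05,"jaw":1}]' 60
python3 - <<'E'
from h import *
from workcell import optics
import cv2
C=cardR(3,22); mid=np.array([.5145,-.136,.115])
plan(Tm(toolR(C),mid+C[:,2]*.138),5)
T,o=cur();c=optics.camera("wrist");cv2.imwrite("pics/w1.png",c["color"][:,:,::-1]);print(o["q"],T)
E
```

```text
time: 1.5
ee_pos: [0.4767, -0.0241, 0.2481]
tcp_rot: [161.3, 1.6, 103.0]
wrist_force: [0.5, -1.0, -0.2]
opening: 0.0857
grasp_force: 0.0
row: t [-0.0222 -0.0064 -0.0008] a [-0.63 -0.39  1.98] n 5
path [[0.473, -0.07, 0.247], [0.471, -0.093, 0.246], [0.467, -0.116, 0.244], [0.463, -0.139, 0.243]]
[ -5.48857138 -23.2600206  -15.13748794  79.87334773   4.35186735
  71.98977731] [[-0.22408545  0.92120292  0.31807372  0.47665623]
 [ 0.97415886  0.22119889  0.04566792 -0.02407501]
 [-0.02828814  0.32008785 -0.94696544  0.2480672 ]
 [ 0.          0.          0.          1.        ]]
```

```bash
python3 -m handwheel '[{"tx":-0.0222,"ty":-0.0064,"tz":-0.0008,"ax":-0.63,"ay":-0.39,"az":1.98,"jaw":1},{"tx":-0.0222,"ty":-0.0064,"tz":-0.0008,"ax":-0.63,"ay":-0.39,"az":1.98,"jaw":1},{"tx":-0.0222,"ty":-0.0064,"tz":-0.0008,"ax":-0.63,"ay":-0.39,"az":1.98,"jaw":1},{"tx":-0.0222,"ty":-0.0064,"tz":-0.0008,"ax":-0.63,"ay":-0.39,"az":1.98,"jaw":1},{"tx":-0.0222,"ty":-0.0064,"tz":-0.0008,"ax":-0.63,"ay":-0.39,"az":1.98,"jaw":1},{"tz":0.01,"jaw":1},{"tz":0.01,"jaw":1},{"tz":0.01,"jaw":1},{"jaw":1},{"jaw":1}]'
python3 - <<'E'
from h import *
from workcell import optics
import cv2
T,o=cur();c=optics.camera("wrist");cv2.imwrite("pics/w2.png",c["color"][:,:,::-1])
np.save("T2.npy",T@c["mount"]); print(o["q"],T)
E
```

```text
[ -6.15533928 -23.33364312 -15.22035094  79.8248824    4.30836356
  71.85277106] [[-0.21469199  0.92306076  0.31916481  0.47612723]
 [ 0.97622235  0.21283207  0.0411392  -0.02981392]
 [-0.02995452  0.32040808 -0.94680589  0.24784814]
 [ 0.          0.          0.          1.        ]]$[5]: bad value
```

View pics/w2.png

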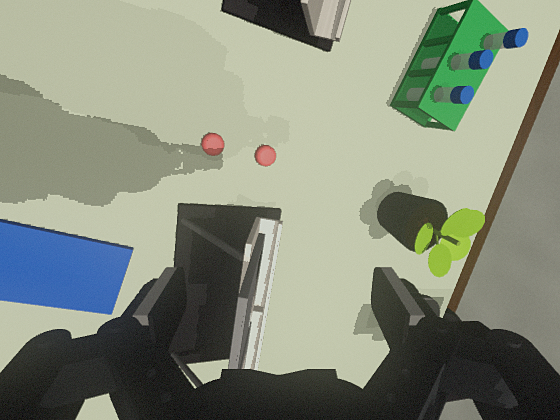

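The view (rack at about (250,290)) was taken before arriving, because the rows were refused: every row needs all its fields. I'm resending.

```bash
python3 -m handwheel '[{"tx":-0.021,"ty":-0.006,"tz":-0.0008,"ax":-0.6,"ay":-0.37,"az":1.88,"jaw":1},{"tx":-0.021,"ty":-0.006,"tz":-0.0008,"ax":-0.6,"ay":-0.37,"az":1.88,"jaw":1},{"tx":-0.021,"ty":-0.006,"tz":-0.0008,"ax":-0.6,"ay":-0.37,"az":1.88,"jaw":1},{"tx":-0.021,"ty":-0.006,"tz":-0.0008,"ax":-0.6,"ay":-0.37,"az":1.88,"jaw":1},{"tx":-0.021,"ty":-0.006,"tz":-0.0008,"ax":-0.6,"ay":-0.37,"az":1.88,"jaw":1},{"tx":0,"ty":0,"tz":0.01,"ax":0,"ay":0,"az":0,"jaw":1},{"tx":0,"ty":0,"tz":0.01,"ax":0,"ay":0,"az":0,"jaw":1},{"tx":0,"ty":0,"tz":0.01,"ax":0,"ay":0,"az":0,"jaw":1},{"tx":0,"ty":0,"tz":0,"ax":0,"ay":0,"az":0,"jaw":1},{"tx":0,"ty":0,"tz":0,"ax":0,"ay":0,"az":0,"jaw":1}]'
python3 - <<'E'
from h import *
from workcell import optics
import cv2
T,o=cur();c=optics.camera("wrist");cv2.imwrite("pics/w3.png",c["color"][:,:,::-1])
np.save("T3.npy",T@c["mount"]); print(o["q"],T)
C=cardR(3,22); mid=np.array([.5145,-.136,.115])
plan(Tm(toolR(C),mid+C[:,2]*.108),1)
E
```

```text
time: 2.85
ee_pos: [0.4758, -0.1296, 0.2157]
tcp_rot: [158.3, 0.1, 93.7]
wrist_force: [0.8, -0.5, -0.7]
opening: 0.0852
grasp_force: 0.0
[-20.13606748 -23.87833899 -19.92003123  73.87964233   8.507216
  67.65500088] [[-0.06445506  0.92691046  0.36970601  0.47580539]
 [ 0.99791859  0.06061489  0.02200754 -0.12955382]
 [-0.00201068  0.370355   -0.92888812  0.21570647]
 [ 0.          0.          0.          1.        ]]
row: t [-0.0083 -0.0024 -0.0001] a [-0.24 -0.14  0.68] n 1
path
```

View pics/w3.png

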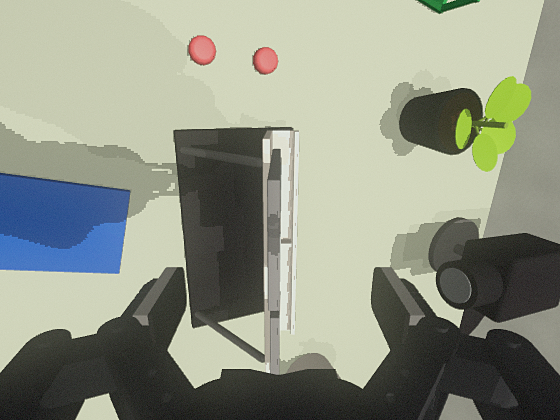

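The card's edge-on plate is at columns 267–281, close to the fingers' centre line (column 278, with pads at about 183 and 373). Its far face is towards the rack's lip on the right, so the fingers straddle it. I descend with the small correction.

```bash
python3 -m handwheel '[{"tx":-0.004,"ty":-0.0013,"tz":0,"ax":-0.12,"ay":-0.07,"az":0.34,"jaw":1},{"tx":-0.004,"ty":-0.0013,"tz":0.01,"ax":-0.12,"ay":-0.07,"az":0.34,"jaw":1},{"tx":0,"ty":0,"tz":0.01,"ax":0,"ay":0,"az":0,"jaw":1},{"tx":0,"ty":0,"tz":0.01,"ax":0,"ay":0,"az":0,"jaw":1},{"tx":0,"ty":0,"tz":0.01,"ax":0,"ay":0,"az":0,"jaw":1},{"tx":0,"ty":0,"tz":0.01,"ax":0,"ay":0,"az":0,"jaw":1},{"tx":0,"ty":0,"tz":0.01,"ax":0,"ay":0,"az":0,"jaw":1},{"tx":0,"ty":0,"tz":0.01,"ax":0,"ay":0,"az":0,"jaw":1},{"tx":0,"ty":0,"tz":0.01,"ax":0,"ay":0,"az":0,"jaw":0.3},{"tx":0,"ty":0,"tz":0,"ax":0,"ay":0,"az":0,"jaw":0}]'
python3 - <<'E'
from h import *
from workcell import optics
import cv2
T,o=cur();c=optics.camera("wrist");cv2.imwrite("pics/w4.png",c["color"][:,:,::-1])
np.save("T4.npy",T@c["mount"]); print(T,o["opening"],o["wrist_force"])
C=cardR(3,22); mid=np.array([.5145,-.136,.115])
plan(Tm(toolR(C),mid+C[:,2]*.028),1)
E
```

```text
time: 4.15
ee_pos: [0.5034, -0.1363, 0.1393]
tcp_rot: [158.1, -0.0, 93.0]
wrist_force: [0.2, -0.0, -0.3]
opening: 0.0517
grasp_force: 0.0
[[-5.19602556e-02  9.26621109e-01  3.72388846e-01  5.03416166e-01]
 [ 9.98648888e-01  4.79406174e-02  2.00523285e-02 -1.36291147e-01]
 [ 7.28359701e-04  3.72927631e-01 -9.27860147e-01  1.39342088e-01]
 [ 0.00000000e+00  0.00000000e+00  0.00000000e+00  1.00000000e+00]] 0.051665990415673234 [ 0.15377616 -0.01230431 -0.25906937]
row: t [-0.0002  0.0008 -0.0007] a [-0.06 -0.01 -0.03] n 1
path
```

View pics/w4.png

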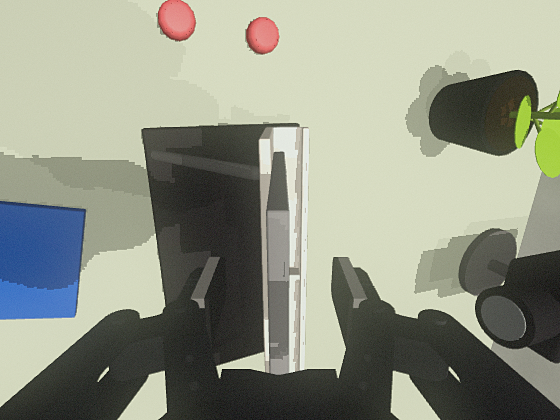

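The card's top edge spans columns 267–289 at row 210, centred between the pads at about 215 and 335. Closing now.

```bash
python3 -m handwheel '[{"tx":0,"ty":0,"tz":0,"ax":0,"ay":0,"az":0,"jaw":-0.4},{"tx":0,"ty":0,"tz":0,"ax":0,"ay":0,"az":0,"jaw":-0.7},{"tx":0,"ty":0,"tz":0,"ax":0,"ay":0,"az":0,"jaw":-1},{"tx":0,"ty":0,"tz":0,"ax":0,"ay":0,"az":0,"jaw":-1},{"tx":0,"ty":0,"tz":0,"ax":0,"ay":0,"az":0,"jaw":-1},{"tx":0,"ty":0,"tz":0,"ax":0,"ay":0,"az":0,"jaw":-1},{"tx":0,"ty":0,"tz":0,"ax":0,"ay":0,"az":0,"jaw":-1},{"tx":0,"ty":0,"tz":0,"ax":0,"ay":0,"az":0,"jaw":-1},{"tx":0,"ty":0,"tz":0,"ax":0,"ay":0,"az":0,"jaw":-1},{"tx":0,"ty":0,"tz":0,"ax":0,"ay":0,"az":0,"jaw":-1}]' 60
```

```text
time: 5.45
ee_pos: [0.5038, -0.1366, 0.141]
tcp_rot: [158.0, 0.0, 93.0]
wrist_force: [-3.6, -0.4, 5.3]
opening: 0.0074
grasp_force: 59.5
```

```bash
python3 -m handwheel '[{"tx":0,"ty":0,"tz":-0.004,"ax":0,"ay":0,"az":0,"jaw":-1},{"tx":0,"ty":0.0005,"tz":-0.006,"ax":0,"ay":0,"az":0,"jaw":-1},{"tx":0,"ty":0.0005,"tz":-0.01,"ax":0,"ay":0,"az":0,"jaw":-1},{"tx":0,"ty":0,"tz":-0.015,"ax":0,"ay":0,"az":0,"jaw":-1},{"tx":0,"ty":0,"tz":-0.02,"ax":0,"ay":0,"az":0,"jaw":-1},{"tx":0,"ty":0,"tz":-0.02,"ax":0,"ay":0,"az":0,"jaw":-1},{"tx":0,"ty":0,"tz":-0.02,"ax":0,"ay":0,"az":0,"jaw":-1},{"tx":0,"ty":0,"tz":-0.015,"ax":0,"ay":0,"az":0,"jaw":-1},{"tx":0,"ty":0,"tz":0,"ax":0,"ay":0,"az":0,"jaw":-1},{"tx":0,"ty":0,"tz":0,"ax":0,"ay":0,"az":0,"jaw":-1}]'
python3 - <<'E'
from h import *
from workcell import optics
import cv2
T,o=cur(); print(T[:3,3]); ims=[]
for n in("scene","top"):
    c=optics.camera(n); cv2.imwrite(f"pics/{n}5.png",c["color"][:,:,::-1])
a=cv2.imread("pics/scene5.png")[130:240,170:340]; b=cv2.imread("pics/top5.png")[170:270,180:420]
cv2.imwrite("pics/s5c.png",cv2.resize(a,None,fx=4,fy=4,interpolation=cv2.INTER_CUBIC))
# target plan: above easel, 60 mm up the slope and 8 mm off the backstop
C=cardR(-2,30); seat=np.array([.550,.194,.045])
print("C",C)
plan(Tm(toolR(C),seat+C[:,0]*.012+C[:,2]*(.098+.085)),8)
E
```

```text
time: 6.7
ee_pos: [0.4634, -0.1386, 0.2422]
tcp_rot: [158.1, -0.0, 93.0]
wrist_force: [-0.0, 0.7, -1.7]
opening: 0.0071
grasp_force: 58.7
[ 0.46338518 -0.13855366  0.24219972]
C [[ 0.86549784  0.0348995  -0.49969541]
 [-0.03022385  0.99939083  0.01744975]
 [ 0.5         0.          0.8660254 ]]
row: t [ 0.0419 -0.0006  0.0042] a [-1.01 -0.28  0.56] n 8
path [[0.462, 0.029, 0.226], [0.463, 0.071, 0.221], [0.464, 0.113, 0.217], [0.466, 0.155, 0.213], [0.469, 0.197, 0.209]]
```

View pics/s5c.png

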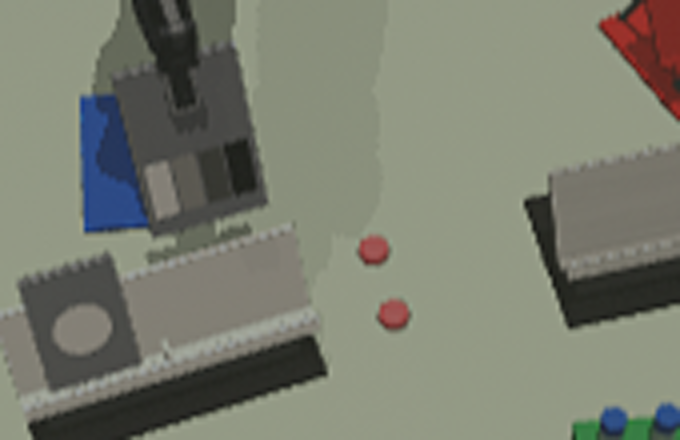

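The card is held square, patches outward and clear of the rack, with the short card undisturbed. Front-face corners in the crop are (113,75), (235,43), (155,235) and (268,203). I intersect those rays with the held face plane to get the in-hand offset.

```bash
python3 - <<'E'
from h import *
from workcell import optics
ES=optics.camera("scene")["extrinsics"]; T,o=cur()
P=[]
for x,y in[(113,75),(235,43),(155,235),(268,203)]:
    O,d=ray("scene",(170+(x+.5)/4-.5,130+(y+.5)/4-.5),ES)
    n=T[:3,1]; p0=T[:3,3]+.004*n
    p=O+d*(n@(p0-O)/(n@d)); P.append((np.linalg.inv(T)@np.r_[p,1])[:3]*1000)
P=np.array(P); print(P.round(1), P.mean(0).round(1)); print("tilt",np.degrees(np.arctan2(P[2]-P[0],1)[0]), [(P[2]-P[0]).round(1),(P[3]-P[1]).round(1)])
E
```

```text
[[-42.    4.  -42.1]
 [ 46.4   4.  -40.9]
 [-40.8   4.   95.9]
 [ 46.5   4.   96.8]] [ 2.5  4.  27.4]
tilt 50.76708530507583 [array([  1.2,   0. , 138.1]), array([1.000e-01, 0.000e+00, 1.378e+02])]
```

```bash
python3 -m handwheel '[{"tx":0.0416,"ty":-0.0006,"tz":0.0023,"ax":-1.01,"ay":-0.28,"az":0.56,"jaw":-1},{"tx":0.0416,"ty":-0.0006,"tz":0.0023,"ax":-1.01,"ay":-0.28,"az":0.56,"jaw":-1},{"tx":0.0416,"ty":-0.0006,"tz":0.0023,"ax":-1.01,"ay":-0.28,"az":0.56,"jaw":-1},{"tx":0.0416,"ty":-0.0006,"tz":0.0023,"ax":-1.01,"ay":-0.28,"az":0.56,"jaw":-1},{"tx":0.0416,"ty":-0.0006,"tz":0.0023,"ax":-1.01,"ay":-0.28,"az":0.56,"jaw":-1},{"tx":0.0416,"ty":-0.0006,"tz":0.0023,"ax":-1.01,"ay":-0.28,"az":0.56,"jaw":-1},{"tx":0.0416,"ty":-0.0006,"tz":0.0023,"ax":-1.01,"ay":-0.28,"az":0.56,"jaw":-1},{"tx":0.0416,"ty":-0.0006,"tz":0.0023,"ax":-1.01,"ay":-0.28,"az":0.56,"jaw":-1},{"tx":0,"ty":0,"tz":0,"ax":0,"ay":0,"az":0,"jaw":-1},{"tx":0,"ty":0,"tz":0,"ax":0,"ay":0,"az":0,"jaw":-1}]'
python3 - <<'E'
from h import *
from workcell import optics
import cv2
C=cardR(-2,30); seat=np.array([.550,.194,.045])
plan(Tm(toolR(C),seat+C[:,0]*.012-C[:,1]*.002+C[:,2]*(.098+.10)),1)
T,o=cur();w=optics.camera("wrist")["color"][:,:,::-1]
s=optics.camera("scene")["color"][:,:,::-1]; cv2.imwrite("pics/s6.png",s)
s=cv2.resize(s[130:230,270:370],None,fx=4.2,fy=4.2,interpolation=cv2.INTER_CUBIC)
cv2.imwrite("pics/m6.png",np.hstack([s,w[:,180:560]]))
E
```

```text
time: 8.1
ee_pos: [0.4623, 0.1941, 0.2232]
tcp_rot: [150.0, 0.1, 88.0]
wrist_force: [-0.2, -0.5, -0.8]
opening: 0.007
grasp_force: 58.7
row: t [ 0.001  -0.0012  0.0002] a [0.   0.06 0.05] n 1
path
```

View pics/m6.png

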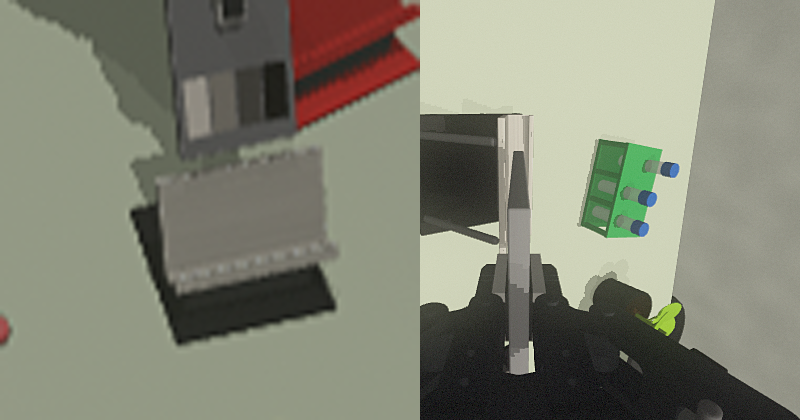

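Left, the scene view shows the card's foot corners at (183,155) and (297,128), and the backstop's top corners at (157,182) and (320,150). Right, the wrist view shows the card foot at (513–524,152) and the easel's left end at about (500–530,116). I check the relative offsets.

```bash
python3 - <<'E'
from h import *
from workcell import optics
np.set_printoptions(precision=4,suppress=True)
ES=optics.camera("scene")["extrinsics"]; T,o=cur(); W=T@optics.camera("wrist")["mount"]
s=lambda x,y: ray("scene",(270+(x+.5)/4.2-.5,130+(y+.5)/4.2-.5),ES)
w=lambda x,y: ray("wrist",(x-240,y),W)
C=cardR(-2,30); seat=np.array([.550,.194,.045])
rel=lambda p:(C.T@(p-seat)*1000).round(1)
print("backstop top scene",[rel(onz(*s(*q),.1125)) for q in[(157,182),(320,150)]])
print("backstop top-left wrist",rel(onz(*w(500,116),.1125)))
print("tri L",rel(tri(s(320,150),w(500,116))[0]))
n=T[:3,1];p0=T[:3,3]+.004*n
def pl(r): O,d=r; return O+d*(n@(p0-O)/(n@d))
print("card foot scene",[rel(pl(s(*q))) for q in[(183,155),(297,128)]])
print("card foot tri L",rel(tri(s(297,128),w(524,152))[0]))
print("tcp",rel(T[:3,3]))
E
```

```text
backstop top scene [array([ -0. , -62.6,  77.9]), array([ 2.7, 64.9, 76.4])]
backstop top-left wrist [-1.1 65.9 78.5]
tri L [-1.2 66.  74.5]
card foot scene [array([ 17.9, -45.7, 103.8]), array([ 18.1,  42.7, 105.7])]
card foot tri L [ 17.7  42.2 105.8]
tcp [ 13.9  -3.9 198.5]
```

```bash
python3 -m handwheel '[{"tx":0.0015,"ty":-0.002,"tz":0.005,"ax":0,"ay":0,"az":0,"jaw":-1},{"tx":0.0015,"ty":-0.002,"tz":0.01,"ax":0,"ay":0,"az":0,"jaw":-1},{"tx":0,"ty":0,"tz":0.012,"ax":0,"ay":0,"az":0,"jaw":-1},{"tx":0,"ty":0,"tz":0.012,"ax":0,"ay":0,"az":0,"jaw":-1},{"tx":0,"ty":0,"tz":0.012,"ax":0,"ay":0,"az":0,"jaw":-1},{"tx":0,"ty":0,"tz":0.012,"ax":0,"ay":0,"az":0,"jaw":-1},{"tx":0,"ty":0,"tz":0.012,"ax":0,"ay":0,"az":0,"jaw":-1},{"tx":0,"ty":0,"tz":0.01,"ax":0,"ay":0,"az":0,"jaw":-1},{"tx":0,"ty":0,"tz":0,"ax":0,"ay":0,"az":0,"jaw":-1},{"tx":0,"ty":0,"tz":0,"ax":0,"ay":0,"az":0,"jaw":-1}]'
python3 - <<'E'
from h import *
from workcell import optics
import cv2
T,o=cur();C=cardR(-2,30); seat=np.array([.550,.194,.045]); print((C.T@(T[:3,3]-seat)*1000).round(1),o["wrist_force"])
w=optics.camera("wrist")["color"][:,:,::-1]
s=optics.camera("scene")["color"][:,:,::-1]
s=cv2.resize(s[130:230,270:370],None,fx=4.2,fy=4.2,interpolation=cv2.INTER_CUBIC)
cv2.imwrite("pics/m7.png",np.hstack([s,w[:,180:560]]))
E
```

```text
time: 9.55
ee_pos: [0.5018, 0.1957, 0.1485]
tcp_rot: [149.9, 0.0, 88.0]
wrist_force: [-0.5, 1.3, -2.1]
opening: 0.0072
grasp_force: 58.6
[ 10.    0.  113.8] [-0.47642658  1.31557661 -2.10869497]
```

View pics/m7.png

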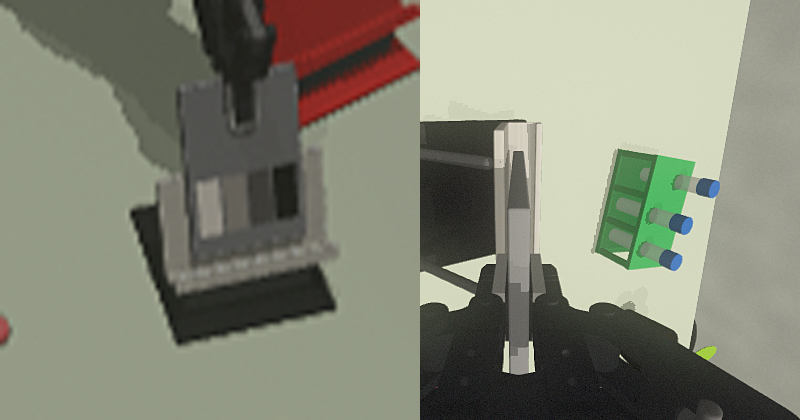

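The card is centred between the backstop's sides (20 px and 22 px margins at row 230) and is over the ledge, not yet touching. I lower it gently.

```bash
python3 -m handwheel '[{"tx":0,"ty":0,"tz":0.003,"ax":0,"ay":0,"az":0,"jaw":-1},{"tx":0,"ty":0,"tz":0.003,"ax":0,"ay":0,"az":0,"jaw":-1},{"tx":0,"ty":0,"tz":0.003,"ax":0,"ay":0,"az":0,"jaw":-1},{"tx":0,"ty":0,"tz":0.002,"ax":0,"ay":0,"az":0,"jaw":-1},{"tx":0,"ty":0,"tz":0.001,"ax":0,"ay":0,"az":0,"jaw":-1},{"tx":0,"ty":0,"tz":0.001,"ax":0,"ay":0,"az":0,"jaw":-1},{"tx":0,"ty":0,"tz":0,"ax":0,"ay":0,"az":0,"jaw":-1},{"tx":0,"ty":0,"tz":0,"ax":0,"ay":0,"az":0,"jaw":-1},{"tx":0,"ty":0,"tz":0,"ax":0,"ay":0,"az":0,"jaw":-1},{"tx":0,"ty":0,"tz":0,"ax":0,"ay":0,"az":0,"jaw":-1}]'
```

```text
time: 10.9
ee_pos: [0.5083, 0.1955, 0.1372]
tcp_rot: [149.9, 0.0, 88.0]
wrist_force: [-3.7, 0.9, 3.3]
opening: 0.0075
grasp_force: 59.3
```

```bash
python3 -m handwheel '[{"tx":0,"ty":-0.001,"tz":0,"ax":0,"ay":0,"az":0,"jaw":-1},{"tx":0,"ty":-0.001,"tz":0,"ax":0,"ay":0,"az":0,"jaw":-1},{"tx":0,"ty":-0.001,"tz":0,"ax":0,"ay":0,"az":0,"jaw":-1},{"tx":0,"ty":-0.001,"tz":0,"ax":0,"ay":0,"az":0,"jaw":-1},{"tx":0,"ty":0,"tz":0,"ax":0,"ay":0,"az":0,"jaw":-1},{"tx":0,"ty":0,"tz":0,"ax":0,"ay":0,"az":0,"jaw":-1},{"tx":0,"ty":0,"tz":0,"ax":0,"ay":0,"az":0,"jaw":-1},{"tx":0,"ty":0,"tz":0,"ax":0,"ay":0,"az":0,"jaw":-1},{"tx":0,"ty":0,"tz":0,"ax":0,"ay":0,"az":0,"jaw":-1},{"tx":0,"ty":0,"tz":0,"ax":0,"ay":0,"az":0,"jaw":-1}]'
python3 - <<'E'
from h import *
T,o=cur();C=cardR(-2,30); seat=np.array([.550,.194,.045]); print((C.T@(T[:3,3]-seat)*1000).round(1),(C.T@o["wrist_force"]).round(1),o["torque"])
E
```

```text
time: 12.15
ee_pos: [0.5049, 0.1956, 0.1352]
tcp_rot: [149.9, 0.0, 88.0]
wrist_force: [-0.3, -0.0, 5.5]
opening: 0.0077
grasp_force: 59.5
[  6.   -0.  100.7] [ 2.5 -0.   4.9] [-0.3484379  -0.18257503  0.00911075]
```

```bash
python3 -m handwheel '[{"tx":0,"ty":-0.0007,"tz":0,"ax":0,"ay":0,"az":0,"jaw":-1},{"tx":0,"ty":-0.0007,"tz":0,"ax":0,"ay":0,"az":0,"jaw":-1},{"tx":0,"ty":-0.0006,"tz":0,"ax":0,"ay":0,"az":0,"jaw":-1},{"tx":0,"ty":0,"tz":0,"ax":0,"ay":0,"az":0,"jaw":-1},{"tx":0,"ty":0,"tz":0,"ax":0,"ay":0,"az":0,"jaw":-1},{"tx":0,"ty":0,"tz":0,"ax":0,"ay":0,"az":0,"jaw":-1},{"tx":0,"ty":0,"tz":0,"ax":0,"ay":0,"az":0,"jaw":-1},{"tx":0,"ty":0,"tz":0,"ax":0,"ay":0,"az":0,"jaw":-1},{"tx":0,"ty":0,"tz":0,"ax":0,"ay":0,"az":0,"jaw":-1},{"tx":0,"ty":0,"tz":0,"ax":0,"ay":0,"az":0,"jaw":-1}]'
python3 - <<'E'
from h import *
T,o=cur();C=cardR(-2,30); seat=np.array([.550,.194,.045]); print((C.T@(T[:3,3]-seat)*1000).round(1),(C.T@o["wrist_force"]).round(1),o["torque"])
E
```

```text
time: 13.4
ee_pos: [0.5042, 0.1956, 0.1349]
tcp_rot: [149.8, 0.0, 87.9]
wrist_force: [8.8, -0.5, 3.0]
opening: 0.0075
grasp_force: 58.8
[  5.3  -0.  100.8] [ 9.1 -0.2 -1.8] [-0.1976314  -1.87434675 -0.30891997]
```

```bash
python3 -m handwheel '[{"tx":0,"ty":0,"tz":0.0007,"ax":0,"ay":0,"az":0,"jaw":-1},{"tx":0,"ty":0,"tz":0.0007,"ax":0,"ay":0,"az":0,"jaw":-1},{"tx":0,"ty":-0.0005,"tz":0.0006,"ax":0,"ay":0,"az":0,"jaw":-1},{"tx":0,"ty":0,"tz":0,"ax":0,"ay":0,"az":0,"jaw":-1},{"tx":0,"ty":0,"tz":0,"ax":0,"ay":0,"az":0,"jaw":-1},{"tx":0,"ty":0,"tz":0,"ax":0,"ay":0,"az":0,"jaw":-1},{"tx":0,"ty":0,"tz":0,"ax":0,"ay":0,"az":0,"jaw":-1},{"tx":0,"ty":0,"tz":0,"ax":0,"ay":0,"az":0,"jaw":-1},{"tx":0,"ty":0,"tz":0,"ax":0,"ay":0,"az":0,"jaw":-1},{"tx":0,"ty":0,"tz":0,"ax":0,"ay":0,"az":0,"jaw":-1}]'
python3 - <<'E'
from h import *
T,o=cur();C=cardR(-2,30); seat=np.array([.550,.194,.045]); print((C.T@(T[:3,3]-seat)*1000).round(1),(C.T@o["wrist_force"]).round(1),o["torque"])
E
```

```text
time: 14.65
ee_pos: [0.5046, 0.1959, 0.1349]
tcp_rot: [149.7, -0.1, 87.9]
wrist_force: [-7.4, -1.2, 18.8]
opening: 0.0068
grasp_force: 62.4
[  5.6   0.3 100.6] [ 3.  -1.5 19.9] [-0.71881906 -0.39473441 -0.49583804]
```

```bash
python3 -m handwheel '[{"tx":0,"ty":-0.0005,"tz":-0.0006,"ax":0,"ay":0,"az":0,"jaw":-1},{"tx":0,"ty":-0.0005,"tz":0,"ax":0,"ay":0,"az":0,"jaw":-1},{"tx":0,"ty":-0.0005,"tz":0,"ax":0,"ay":0,"az":0,"jaw":-1},{"tx":0,"ty":0,"tz":0,"ax":0,"ay":0,"az":0,"jaw":-1},{"tx":0,"ty":0,"tz":0,"ax":0,"ay":0,"az":0,"jaw":-1},{"tx":0,"ty":0,"tz":0,"ax":0,"ay":0,"az":0,"jaw":-1},{"tx":0,"ty":0,"tz":0,"ax":0,"ay":0,"az":0,"jaw":-1},{"tx":0,"ty":0,"tz":0,"ax":0,"ay":0,"az":0,"jaw":-1},{"tx":0,"ty":0,"tz":0,"ax":0,"ay":0,"az":0,"jaw":-1},{"tx":0,"ty":0,"tz":0,"ax":0,"ay":0,"az":0,"jaw":-1}]'
python3 - <<'E'
from h import *
from workcell import optics
import cv2
T,o=cur();C=cardR(-2,30); seat=np.array([.550,.194,.045]); print((C.T@(T[:3,3]-seat)*1000).round(1),(C.T@o["wrist_force"]).round(1),o["torque"])
w=optics.camera("wrist")["color"][:,:,::-1]
s=optics.camera("scene")["color"][:,:,::-1]
s=cv2.resize(s[130:230,270:370],None,fx=4.2,fy=4.2,interpolation=cv2.INTER_CUBIC)
cv2.imwrite("pics/m8.png",np.hstack([s,cv2.resize(w[100:240,220:347],(380,420),interpolation=cv2.INTER_CUBIC)]))
E
```

```text
time: 15.9
ee_pos: [0.5043, 0.1959, 0.1348]
tcp_rot: [149.6, -0.1, 87.9]
wrist_force: [9.1, 0.0, 10.2]
opening: 0.0071
grasp_force: 59.8
[  5.3   0.3 100.6] [13.   0.3  4.3] [-0.45976381 -2.37199333 -0.4438014 ]
```

View pics/m8.png

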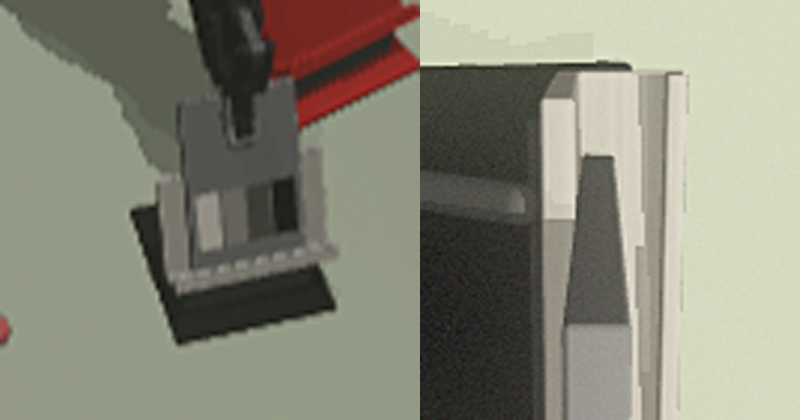

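The card's foot is on the ledge in the corner: in the wrist crop the foot is at columns 583–613, with the backstop corner at about 580 and the lip at 640–685. It is centred, with left and right margins about equal. Forces confirm ledge and backstop contact, so I relieve the push and open slowly.

```bash
python3 -m handwheel '[{"tx":0,"ty":0.0005,"tz":0,"ax":0,"ay":0,"az":0,"jaw":-1},{"tx":0,"ty":0,"tz":0,"ax":0,"ay":0,"az":0,"jaw":-0.82},{"tx":0,"ty":0,"tz":0,"ax":0,"ay":0,"az":0,"jaw":-0.79},{"tx":0,"ty":0,"tz":0,"ax":0,"ay":0,"az":0,"jaw":-0.76},{"tx":0,"ty":0,"tz":0,"ax":0,"ay":0,"az":0,"jaw":-0.72},{"tx":0,"ty":0,"tz":0,"ax":0,"ay":0,"az":0,"jaw":-0.66},{"tx":0,"ty":0,"tz":0,"ax":0,"ay":0,"az":0,"jaw":-0.6},{"tx":0,"ty":0,"tz":0,"ax":0,"ay":0,"az":0,"jaw":-0.5},{"tx":0,"ty":0,"tz":0,"ax":0,"ay":0,"az":0,"jaw":-0.4},{"tx":0,"ty":0,"tz":0,"ax":0,"ay":0,"az":0,"jaw":-0.3}]' 20
python3 - <<'E'
from h import *
T,o=cur();C=cardR(-2,30); print((C.T@o["wrist_force"]).round(1),o["torque"])
E
```

```text
time: 17.25
ee_pos: [0.5023, 0.1956, 0.1317]
tcp_rot: [150.0, 0.0, 88.0]
wrist_force: [-0.4, 0.5, -0.4]
opening: 0.0301
grasp_force: 0.0
[-0.6  0.5 -0.1] [-0.00292644  0.43592819  0.01957725]
```

```bash
python3 -m handwheel '[{"tx":0,"ty":0,"tz":0,"ax":0,"ay":0,"az":0,"jaw":0},{"tx":0,"ty":0,"tz":-0.005,"ax":0,"ay":0,"az":0,"jaw":0.1},{"tx":0,"ty":0,"tz":-0.01,"ax":0,"ay":0,"az":0,"jaw":0.1},{"tx":0,"ty":0,"tz":-0.015,"ax":0,"ay":0,"az":0,"jaw":0.1},{"tx":0,"ty":0,"tz":-0.02,"ax":0,"ay":0,"az":0,"jaw":0.1},{"tx":0,"ty":0,"tz":-0.02,"ax":0,"ay":0,"az":0,"jaw":0.1},{"tx":0,"ty":0,"tz":-0.02,"ax":0,"ay":0,"az":0,"jaw":0.1},{"tx":0,"ty":0,"tz":-0.02,"ax":0,"ay":0,"az":0,"jaw":0.1},{"tx":0,"ty":0,"tz":-0.01,"ax":0,"ay":0,"az":0,"jaw":0.1},{"tx":0,"ty":0,"tz":0,"ax":0,"ay":0,"az":0,"jaw":0.1}]'
python3 - <<'E'
from workcell import optics
import cv2, numpy as np
w=optics.camera("wrist")["color"][:,:,::-1]
s=optics.camera("scene")["color"][:,:,::-1]
cv2.imwrite("pics/s9.png",s)
s=cv2.resize(s[130:230,270:370],None,fx=4.2,fy=4.2,interpolation=cv2.INTER_CUBIC)
cv2.imwrite("pics/m9.png",np.hstack([s,w[:,100:480]]))
E
```

```text
time: 18.5
ee_pos: [0.4423, 0.1981, 0.2369]
tcp_rot: [149.9, -0.0, 88.0]
wrist_force: [0.1, 1.3, -0.0]
opening: 0.047
grasp_force: 0.0
```

View pics/m9.png

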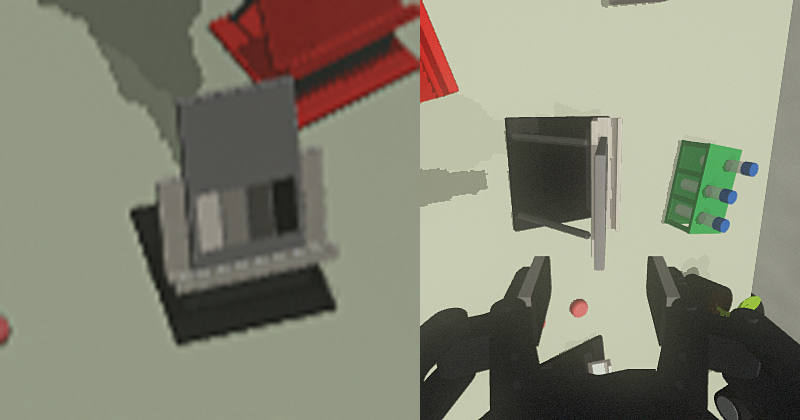

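The card leans flat on the easel, foot on the ledge behind the lip, patches outward and centred (crop margins about 27 px and 24 px). The gripper is clear, so I hand in.

```bash
python3 -c "
from workcell import workorder; print(workorder.job_done())"
```

```text
the job is handed in; nothing more can be done
None
```

The taller grey card is leaning on the metal easel, foot in the corner, back against the backstop, patches outward and centred to about 1 mm by the camera. The gripper let go and withdrew, nothing else was seen to move, and the job was handed in at about 18.6 s.

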